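# Seat the carrier and snap the bonding clamp shut

## Robot

A 6-joint arm with a two-finger parallel gripper is mounted at the origin on the work surface. World frame = base frame: x ahead of the robot, y to its left, z up, the work surface at z = 0. Lengths are in m, angles in rad, forces in N, time in s.
With the tool pointing down it reaches from about 0.25 to 0.775 m from the base axis. Payload 4 kg.
Tool frame: the origin (TCP) lies at the very end of the fingers, on their centre line; the grasp point (between the pads) lies 19 mm behind it (tcp_to_grasp is the distance from the TCP to the grasp point, in m); z points along the fingers, y is the line along which they close (so a half turn about z gives the same grasp; the last joint's range is limited). The gripper opens to 94 mm and grips with 3 to 60 N. Pads are 16 mm wide; open, the fingers measure 119 mm over their backs; the gripper's body (75 mm by 177 mm) begins 78 mm behind the grasp point.
Start: joints at [-0.103, 0.087, 1.371, -0, 1.684, -0.103], TCP at [0.55, -0, 0.169] pointing down, gripper open.
Joint ranges: [-3.1, 3.1], [-0.76, 2.03], [0.27, 2.55], [-1.08, 4.22], [0.17, 2.65], [-2.57, 2.57]. Speed limits (rad/s): [2.79, 2.79, 3.14, 3.14, 3.14, 3.14].

## Interface

Orientations are given as [roll, pitch, yaw] about the fixed x, y, z axes, in that order (R = Rz(yaw) Ry(pitch) Rx(roll)).
In Python, from bench import * gives the robot as it stands.
- The arm moves only by the shell command python3 -m creep, which reads ROWS from standard input. ROWS is a JSON list of rows, 1 to 20 of them, each written [opening, [dx, dy, dz], turn]: the finger opening in m, then dx, dy, dz in m, then a turn about the tool's z in rad; each row shifts and turns the commanded pose from where the row before left it, along the tool's axes as they then stand; what a row does not reach is not made up. A row lasts 1/12 s, in which the tool goes at most 0.0417 m and 0.125 rad, less where a joint would pass 70% of its speed; a pose out of reach is approached as far as the arm can. The fingers move at their own pace and stop on an object; the grip force is fixed at half the most. Time passes only in rows, so rows that do not move let the fingers close. It prints the time, the measured TCP pose, the force, the opening and the grip force at its end. Input that does not fit is refused with a message, and nothing moves.
- get_obs(): the state, without advancing time (a new reading comes with each control period).
- snapshot(name): name is "scene" or "side" or "wrist"; returns a dict with "color" (400x640x3 uint8, blue, green, red), "fx", "fy", "cx", "cy" (pixels), "extrinsics" (4x4, takes a point from world to camera coordinates). Camera axes: x right, y down, z forward; pixel columns grow to the right and rows downward; lengths in m; the calibration is good to about 2 mm. A picture is of the moment at which its call begins. There is no depth.
- close_job(): hands the job in; it is judged then, once.
The state is a dict: "time": time; "joint_positions": joint angles; "qvel": joint speeds; "joint_torque": joint torques, N m; "tool_pos": TCP position; "ee_rot": TCP orientation; "wrist_force": force on the tool from outside, world axes, zero at the start; "wrist_torque": the same for the moment, N m; "width": finger opening in m; "finger_force": force on a finger pad.
Only numpy, scipy, OpenCV 4.12 (cv2) and the standard library are available. Lean on these libraries where they do the work, as an engineer would, in place of code of your own. Each camera call takes 0.05 s, during which the arm holds its last target. There are 200 camera calls.

## Task

On the aluminium bonding fixture, push the black parts carrier with your fingertips along its channel until it is fully home against the blue end stop. Then push the red clamp lever round past its dead point until it snaps into lock, so that the rubber foot holds the carrier. Only push: do not lift the carrier, and leave everything else on the bench where it is.

Things in the scene. Friction and masses are not known exactly. Their poses are not given: they have to be found in the camera images.
- fixture: Aluminium fixture fixed to the bench; its pose differs each time. Origin on the bench; its frame (z up, mm) is used in all these notes. Base plate x -115 to 95, y -110 to 110, top z 12. A channel for the carrier runs along x, centre line y 45, open at its -x end; the end stop closes it at x 55. The dark clamp housing spans x -5 to 45, y -82 to -9, up to z 36; lever on top.
- carrier: Loose black carrier, 70 (x) x 50 (y) x 28 mm high, copper parts and a brass knob (11 mm thick, 13 mm tall) on top; 0.2 to 0.45 kg. Origin: centre of its underside, on the base plate (top at z 40 mm, knob to 53). Axes parallel to the fixture's. Starts 30 to 65 mm short of the end stop, slides along the fixture's +x at about 2 to 6 N.
- carrier_rear (a point): Middle of the carrier's rear (-x) face, 26 mm above the bench: the face to push on, 50 mm wide.
- carrier_front (a point): Middle of the carrier's front (+x) face, 26 mm above the bench: it meets the end stop (35 mm ahead of the carrier's origin).
- stop_face (a point): Middle of the blue end stop's face (fixture frame 55, 45, 27 mm; stop 75 mm wide in y, top z 36): carrier_front rests here when home. The channel's sides, from fixture x -100 to 55: steel fence, inner face y 71.5, top z 30; low rail, inner face y 18.5, top z 18. Side play of the carrier 3 mm.
- lever (a joint): Angle of the clamp lever (rad) about an upright axis, counter-clockwise from above. 0: open, pointing along the fixture's -x. 1.55: locked at its limit, pointing along the fixture's -y, away from the channel. Starts at 0. A spring resists, and returns it if let go early (up to about 10 N at the grip near 0.6); dead point near 1.30, beyond it the lever snaps by itself to 1.55 and stays.
- lever_grip (a point): On the axis of the lever's red round grip, 85 mm from the pivot, 45 mm above the bench. The grip is a level rod 18 mm thick, 55 to 115 mm from the pivot (z 36 to 54 mm), free underneath but for the base plate. Push it sideways, on the side facing the channel. Its frame turns with the lever, which runs along its -x.
- lever_pivot (a point): The lever's pivot axis, 45 mm above the bench (fixture frame 20, -60 mm). Its pin and hub reach z 58 mm.
- foot: Black rubber foot, 20 mm across, on the clamp's plunger at fixture x = 20 mm, z 30 mm. It moves along the fixture's +y as the lever turns and, in lock, presses the carrier's side against the fence with a few newtons (only its spring gives). Origin: back of the foot, 9 mm behind its contact face.
- dropper: Bystander: white dropper bottle with a green cap, 28 mm across, 70 mm tall, stands beyond the fixture's +x end. Origin: centre of underside. Leave it.
- weight: Bystander: brass weight, 34 mm across, 42 mm tall, stands beyond the fixture's +x end. Origin: centre of underside. Leave it.
- pump: Bystander: clear pump bottle, 66 mm across, 170 mm tall, at the left. Origin: centre of underside. Leave it.
- partstray: Bystander: black divided tray, 100 x 140 x 25 mm, far left. Origin: centre of underside. Leave it.
- driver: Bystander: screwdriver with a blue handle, 150 mm long, lying at the right. Leave it.
- foam: Bystander: white foam block, 90 x 70 x 25 mm, far right. Origin: centre of underside. Leave it.
- case: Fixed obstacle: open black case, tray 90 x 120 x 18 mm with its lid standing up to 90 mm, at the near left. Origin: centre of underside.
Not all that is in view belongs to the job. What is shaped like the carrier but green is not meant.

How it is judged:
On the way, in this order (a step that is already met when the one before it is completed fails the run):
1. the carrier is home, within 3 mm of the end stop, while the lever is still short of its dead point (x of carrier_front in the frame of fixture above 0.052 m and value of joint lever below 1.1 rad), for 0.2 s.
2. the lever is past its dead point and locked, the foot pressing on the carrier (value of joint lever above 1.48 rad and contact force between foot and carrier above 1 N), for 0.2 s.
At the end, for the whole second after the job is handed in: The carrier rests flat in the channel, its front face within 3 mm of the end stop; the lever is locked (joint above 1.48 rad) and the rubber foot presses on the carrier with more than 1 N; the carrier is at rest (all of step 2 and x of carrier_front in the frame of fixture above 0.052 m and height (world z) of carrier below 0.016 m and angle between carrier's own z axis and vertical below 0.06 rad and linear speed of carrier below 0.01 m/s); the robot touches nothing.
It fails at once if the carrier is lifted more than 8 mm (height (world z) of carrier above 0.02 m).
It fails at once if the carrier is tipped by more than 17 degrees (angle between carrier's own z axis and vertical above 0.3 rad).
It fails at once if a bystander on the bench (dropper bottle, brass weight, pump bottle, parts tray, screwdriver, foam block) is moved more than 20 mm (distance of any of dropper, weight, pump, partstray, driver, foam from where it was at the start of the episode above 0.02 m).
It also fails if it takes over 48 s, if anything falls off the work surface, if the arm or the gripper's body presses on something with over 40 N, if the wrist force passes 120 N, or if a joint passes its speed limit or range.

## Working session

There is one attempt and no reset: what is moved stays moved. The work goes in short steps, Python scripts to look and compute and a shell command to move; the robot and the scene stay as the last step left them, time stands still between calls to the robot, and variables do not carry over. Pictures are saved under pics/ and viewed, at most 10 in all, crops included, and the job is handed in when it is done.

```bash
mkdir -p pics
python3 - <<'E'
from bench import *
import cv2,numpy as np,pickle
o=get_obs();print({k:np.round(o[k],3) for k in("time","tool_pos","ee_rot","width")})
d={}
for n in("scene","side"):
    s=snapshot(n);d[n]=s;cv2.imwrite(f"pics/{n}0.png",s["color"]);print(n,s["fx"],s["cx"],s["cy"],np.round(s["extrinsics"],3).tolist())
pickle.dump(d,open("d0.pkl","wb"))
E
```

```text
{'time': np.float64(0.0), 'tool_pos': array([0.549, 0.   , 0.167]), 'ee_rot': array([-3.139, -0.   ,  1.571]), 'width': np.float64(0.094)}
scene 481.3408766854441 316.83784073937187 200.0882546282802 [[0.722, 0.692, 0.012, -0.358], [0.383, -0.386, -0.839, -0.129], [-0.576, 0.61, -0.544, 1.686], [0.0, 0.0, 0.0, 1.0]]
side 360.84766504661957 320.55901001508374 205.42867553046966 [[0.79, -0.613, -0.021, -0.398], [-0.321, -0.383, -0.866, 0.209], [0.523, 0.691, -0.499, 0.725], [0.0, 0.0, 0.0, 1.0]]
```

View pics/scene0.png

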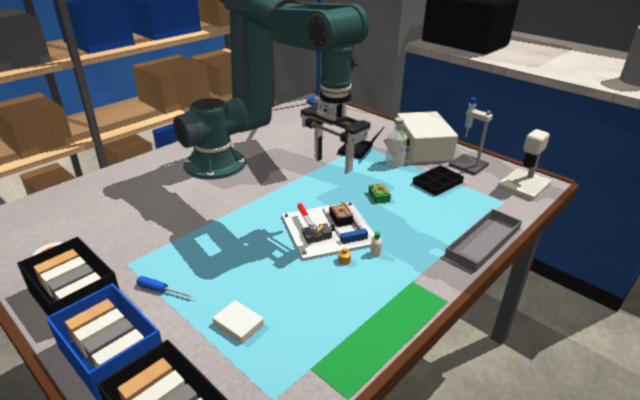

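View pics/side0.png

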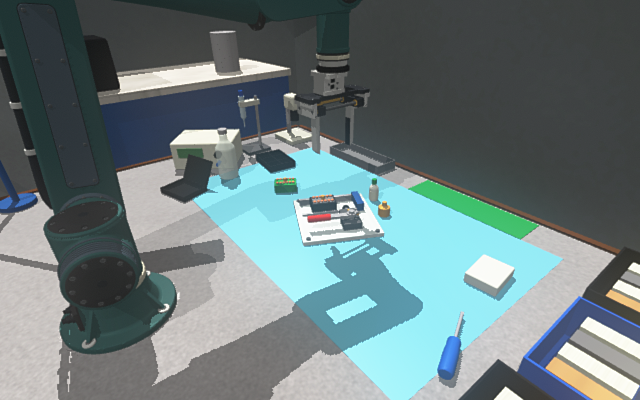

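The scene picture shows the fixture at about (330,230), with the lever tip at (302,209), the carrier at (342,213) and the blue stop at (354,236). The side picture shows it at about (338,217), with the grip at (319,217) and the carrier at (323,203). I'll enlarge both and fit the plate corners.

```bash
cat > h.py <<'E'
import numpy as np,cv2
def ray(s,u,v):
    E=np.array(s["extrinsics"]);R,t=E[:3,:3],E[:3,3]
    return -R.T@t, R.T@np.array([(u-s["cx"])/s["fx"],(v-s["cy"])/s["fy"],1.])
def onz(s,u,v,z):
    c,d=ray(s,u,v);return c+d*(z-c[2])/d[2]
def proj(s,p):
    E=np.array(s["extrinsics"]);q=E[:3,:3]@np.asarray(p,float)+E[:3,3]
    return np.array([s["fx"]*q[0]/q[2]+s["cx"],s["fy"]*q[1]/q[2]+s["cy"]])
E
python3 - <<'E'
import pickle,cv2,numpy as np
from h import *
d=pickle.load(open("d0.pkl","rb"));out=[]
for n,(x,y) in (("scene",(270,185)),("side",(280,180))):
    s=d[n];c=s["color"][y:y+80,x:x+115].copy()
    out.append(cv2.resize(c,None,fx=6.9,fy=3.7*1.0*0+3.7,interpolation=cv2.INTER_NEAREST) if 0 else cv2.resize(c,None,fx=3.45*2*0.5*2/2,fy=3.45,interpolation=cv2.INTER_CUBIC))
    hsv=cv2.cvtColor(s["color"],cv2.COLOR_BGR2HSV)
    H,S,V=cv2.split(hsv)
    roi=np.zeros_like(H);roi[y:y+80,x:x+115]=1
    cyan=((H>80)&(H<100)&(S>60)).astype(np.uint8)
    white=((S<45)&(V>120)).astype(np.uint8)*roi
    cs,_=cv2.findContours(white,cv2.RETR_EXTERNAL,cv2.CHAIN_APPROX_NONE)
    k=max(cs,key=cv2.contourArea);hull=cv2.convexHull(k)
    ap=cv2.approxPolyDP(hull,4,True)[:,0]
    print(n,"plate",[(tuple(map(int,p)),np.round(onz(s,*p,.012)[:2],3).tolist()) for p in ap])
    for nm,m,z in(("red",((H<8)|(H>172))&(S>150)&(V>90),.045),("blue",(H>105)&(H<125)&(S>150),.036)):
        m=m.astype(np.uint8)*roi
        cs,_=cv2.findContours(m,cv2.RETR_EXTERNAL,cv2.CHAIN_APPROX_NONE)
        k=max(cs,key=cv2.contourArea);r=cv2.minAreaRect(k);u=r[0]
        print(n,nm,cv2.contourArea(k),np.round(u,1),np.round(onz(s,*u,z)[:2],3),[np.round(onz(s,*b,z)[:2],3).tolist() for b in cv2.boxPoints(r)])
cv2.imwrite("pics/crop1.png",np.hstack(out))
E
```

```text
scene plate [((381, 241), [0.696, 0.043]), ((378, 255), [0.727, -0.01]), ((302, 259), [0.597, -0.16]), ((282, 214), [0.411, -0.058]), ((350, 202), [0.51, 0.131])]
scene red 37.5 [302.1 209.2] [ 0.47  -0.033] [[0.444, -0.028], [0.444, -0.013], [0.494, -0.039], [0.495, -0.053]]
scene blue 183.0 [353.7 235.4] [ 0.646 -0.015] [[0.616, -0.034], [0.649, 0.031], [0.677, 0.004], [0.644, -0.059]]
side plate [((383, 231), [0.592, -0.148]), ((378, 236), [0.566, -0.156]), ((304, 245), [0.4, -0.068]), ((294, 200), [0.509, 0.135]), ((360, 193), [0.689, 0.041])]
side red 30.5 [318.5 215.9] [ 0.478 -0.026] [[0.457, -0.008], [0.506, -0.035], [0.499, -0.044], [0.45, -0.018]]
side blue 54.5 [356.8 197.1] [ 0.634 -0.004] [[0.64, 0.028], [0.662, 0.031], [0.627, -0.034], [0.607, -0.036]]
```

View pics/crop1.png

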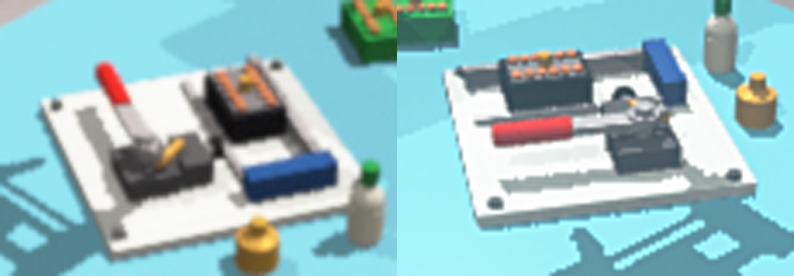

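The crops show all four plate corners, the carrier at the +y rail with its copper parts and knob, the red grip pointing along fixture -x, and the stop clear of the carrier. Next I'll do a rigid fit of the corners and take a wrist view to refine it.

```bash
cat >> h.py <<'E'
def rigid(F,W):
    F,W=np.array(F)[:,:2],np.array(W)[:,:2];f,w=F.mean(0),W.mean(0);a,b=F-f,W-w
    th=np.arctan2((a[:,0]*b[:,1]-a[:,1]*b[:,0]).sum(),(a*b).sum())
    R=np.array([[np.cos(th),-np.sin(th)],[np.sin(th),np.cos(th)]]);t=w-R@f
    return th,t,np.linalg.norm(F@R.T+t-W,axis=1)
E
python3 - <<'E'
from bench import *
import pickle
from h import *
d=pickle.load(open("d0.pkl","rb"))
obs={"scene":[((-.115,-.11),282,213.7,.009),((.095,-.11),302,259,0),((.095,.11),382,241.5,.012),((-.115,.11),350,202,.012)],
"side":[((-.115,-.11),304,245,0),((.095,.11),360,193,.012),((-.115,.11),294,200,.012),((.095,-.11),383.5,233.5,.006)]}
for n in obs:
    th,t,r=rigid([o[0] for o in obs[n]],[onz(d[n],*o[1:]) for o in obs[n]]);print(n,th,t,r.round(4))
    c,s_=np.cos(th),np.sin(th)
w=snapshot("wrist");pickle.dump(w,open("w0.pkl","wb"));print(w["fx"],np.round(w["extrinsics"],3).tolist())
cv2.imwrite("pics/w0.png",w["color"])
R=np.array([[c,-s_],[s_,c]])
for p in [(-.115,-.11,.012),(.095,-.11,.012),(.095,.11,.012),(-.115,.11,.012),(-.065,-.06,.045),(.055,.045,.027)]:
    print(p,proj(w,[*(R@p[:2]+t),p[2]]).round())
E
```

```text
scene -0.49240681403822173 [ 0.55947313 -0.01236246] [0.0007 0.0059 0.0053 0.0079]
side -0.4799571758410158 [ 0.55850032 -0.01177334] [0.0038 0.0042 0.0038 0.0024]
281.85918064624883 [[1.0, -0.001, -0.002, -0.548], [-0.0, -0.97, 0.243, -0.024], [-0.002, -0.243, -0.97, 0.39], [0.0, 0.0, 0.0, 1.0]]
(-0.115, -0.11, 0.012) [217. 225.]
(0.095, -0.11, 0.012) [349. 287.]
(0.095, 0.11, 0.012) [431. 153.]
(-0.115, 0.11, 0.012) [286.  73.]
(-0.065, -0.06, 0.045) [260. 217.]
(0.055, 0.045, 0.027) [382. 185.]
```

View pics/w0.png

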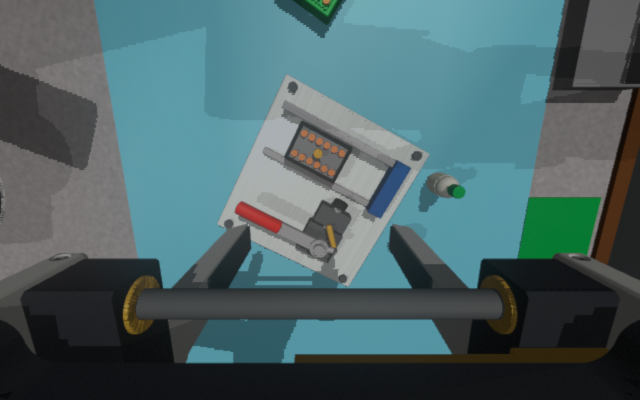

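The wrist view is sharp. It puts the plate corners at (287,75), (428,153), (347,286) and (218,225), the knob at (318,153), the red grip from (237,208) to (281,226), the hub near (320,247) and the stop at (388,189). Now the final fit.

Run:
```python
import pickle,json
from h import *
w=pickle.load(open("w0.pkl","rb"))
im=w["color"];hsv=cv2.cvtColor(im,cv2.COLOR_BGR2HSV);H,S,V=cv2.split(hsv)
C=[((-.115,.11),287.5,74.5),((.095,.11),428,153),((.095,-.11),347,286.5),((-.115,-.11),218,225)]
th,t,r=rigid([c[0] for c in C],[onz(w,*c[1:],.012) for c in C]);print("wrist",th,t,r.round(4))
th=(th-.480-.480)/3 if 0 else th
R=np.array([[np.cos(th),-np.sin(th)],[np.sin(th),np.cos(th)]])
inv=lambda p:(R.T@(p[:2]-t)).round(4)
roi=np.zeros_like(H);roi[60:300,210:440]=1
for nm,m,z in(("red",((H<8)|(H>172))&(S>150)&(V>60),.05),("blue",(H>105)&(H<125)&(S>150),.036)):
    cs,_=cv2.findContours(m.astype(np.uint8)*roi,0,1);k=max(cs,key=cv2.contourArea);r=cv2.minAreaRect(k)
    print(nm,np.round(r[0]),inv(onz(w,*r[0],z)),[inv(onz(w,*b,z)).tolist() for b in cv2.boxPoints(r)])
print("knob",inv(onz(w,318,153,.053)),"hub",inv(onz(w,320,247,.058)))
for q in((302,122),(352,147),(336,182),(286,156)): print("carrier corner",inv(onz(w,*q,.040)))
json.dump([th,*t],open("fx.json","w"))
```

```text
wrist -0.4830710135255566 [ 0.5574213  -0.01223869] [0.0031 0.0034 0.0026 0.0028]
red [258. 217.] [-0.0657 -0.0583] [[-0.0946, -0.0656], [-0.0942, -0.0505], [-0.0366, -0.0509], [-0.0364, -0.0663]]
blue [389. 189.] [0.064  0.0461] [[0.0552, 0.0107], [0.0558, 0.0809], [0.0725, 0.0802], [0.0727, 0.0096]]
knob [-0.0363  0.0458] hub [ 0.0191 -0.0549]
carrier corner [-0.0692  0.068 ]
carrier corner [-0.0031  0.0701]
carrier corner [0.0002 0.0238]
carrier corner [-0.0685  0.0237]
```

The measurements agree with the notes: grip at (-65,-60), stop face at x 55, carrier rear at x of about -70 and front at about 0, so it has about 55 mm to travel. First I'll turn the tool so its x lies along fixture -x, closing the fingers.

```bash
cat > st.py <<'E'
from bench import *
import json
from h import *
from scipy.spatial.transform import Rotation as Ro
th,*t=json.load(open("fx.json"));o=get_obs();R=np.array([[np.cos(th),-np.sin(th)],[np.sin(th),np.cos(th)]])
p=np.array(o["tool_pos"]);print("t",round(float(o["time"]),2),"fix",(R.T@(p[:2]-t)).round(4),"z",p[2].round(4),"yaw_rel",(o["ee_rot"][2]-th).round(3),"F fix",(R.T@np.array(o["wrist_force"])[:2]).round(1),"w",o["width"])
E
echo '[[0,[0,0,0],-0.121],[0,[0,0,0],-0.121],[0,[0,0,0],-0.121],[0,[0,0,0],-0.121],[0,[0,0,0],-0.121],[0,[0,0,0],-0.121],[0,[0,0,0],-0.121],[0,[0,0,0],-0.121],[0,[0,0,0],-0.12],[0,[0,0,0],0],[0,[0,0,0],0]]' | python3 -m creep; python3 st.py
```

```text
time: 1.07
tool_pos: [0.5498, 0.0, 0.1682]
ee_rot: [-3.141, -0.001, 2.656]
wrist_force: [0.9, -0.6, 0.1]
width: 0.0241
finger_force: 0.0
t 1.07 fix [-0.0124  0.0073] z 0.1682 yaw_rel 3.139 F fix [ 1.1 -0.1] w 0.024050066325620807
```

```bash
echo '[[0,[0.03,0.0126,0],0],[0,[0.03,0.0126,0],0],[0,[0.03,0.0126,0],0],[0,[0,0,0.03],0],[0,[0,0,0.03],0],[0,[0,0,0.03],0],[0,[0,0,0.03],0],[0,[0,0,0.015],0],[0,[0,0,0.011],0],[0,[0,0,0],0],[0,[0,0,0],0]]' | python3 -m creep; python3 st.py
python3 - <<'E'
from bench import *
import cv2
s=snapshot("side");cv2.imwrite("pics/s1.png",cv2.resize(s["color"][160:260,260:400],None,fx=4,fy=4,interpolation=cv2.INTER_CUBIC))
E
```

```text
time: 1.98
tool_pos: [0.488, 0.0752, 0.0228]
ee_rot: [-3.142, -0.0, 2.658]
wrist_force: [0.6, -0.2, 0.6]
width: 0.0001
finger_force: 0.0
t 1.98 fix [-0.1021  0.0452] z 0.0228 yaw_rel 3.141 F fix [0.6 0.1] w 0.00014573807986330203
```

View pics/s1.png

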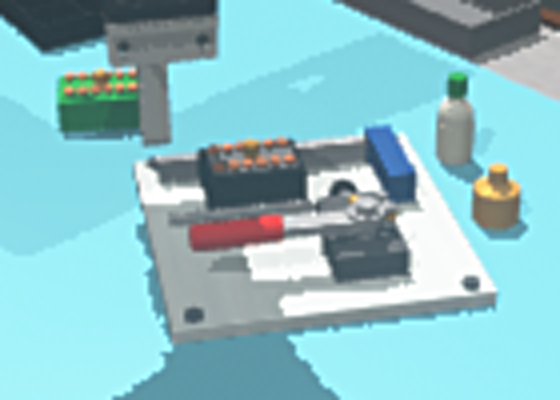

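Run:
```python
from bench import *
import cv2
from h import *
o=get_obs();print(o["tool_pos"],o["joint_positions"])
s=snapshot("side");print(((proj(s,o["tool_pos"])-[260,160])*4).round())
cv2.imwrite("pics/s2.png",cv2.resize(s["color"][130:260,240:400],None,fx=4,fy=4,interpolation=cv2.INTER_CUBIC))
```

```text
[0.48892772 0.07527168 0.02383358] [ 3.80995853e-02  3.88332446e-02  1.71479730e+00 -1.67411026e-05
  1.38577447e+00 -1.04895884e+00]
[160. 186.]
```

View pics/s2.png

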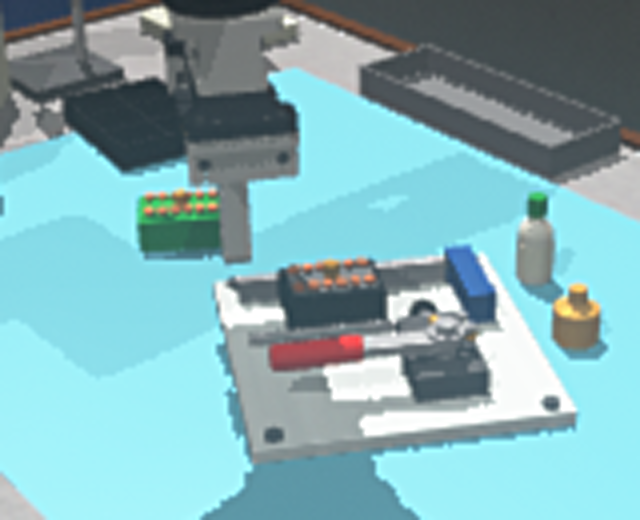

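The side view shows the fingertip at full-image pixel (299,195), but the reported TCP projects to (300,206), 11 px lower. I'll check this in the other views before touching anything.

Run:
```python
from bench import *
import cv2,pickle
from h import *
d=pickle.load(open("d0.pkl","rb"))
for n in d: print(n,"start TCP ±47mm",[proj(d[n],[.549+e,0,.167]).round() for e in(-.047,.047)])
o=get_obs();out=[]
for n,(x,y,wd,hg) in(("scene",(260,130,140,130)),("wrist",(200,20,260,241))):
    s=snapshot(n);q=proj(s,o["tool_pos"]);print(n,q.round(1))
    c=cv2.resize(s["color"][y:y+hg,x:x+wd],(400,int(400*hg/wd)),interpolation=cv2.INTER_CUBIC)
    k=400/wd;cv2.circle(c,tuple(int(v) for v in (q-[x,y])*k),3,(255,0,255),1);out.append(c[:370])
pickle.dump(snapshot("scene"),open("sc1.pkl","wb"))
cv2.imwrite("pics/sw1.png",np.hstack(out))
```

```text
scene start TCP ±47mm [array([319., 172.]), array([345., 184.])]
side start TCP ±47mm [array([319., 167.]), array([347., 158.])]
scene [332.7 203.1]
wrist [319.2 221.3]
```

View pics/sw1.png

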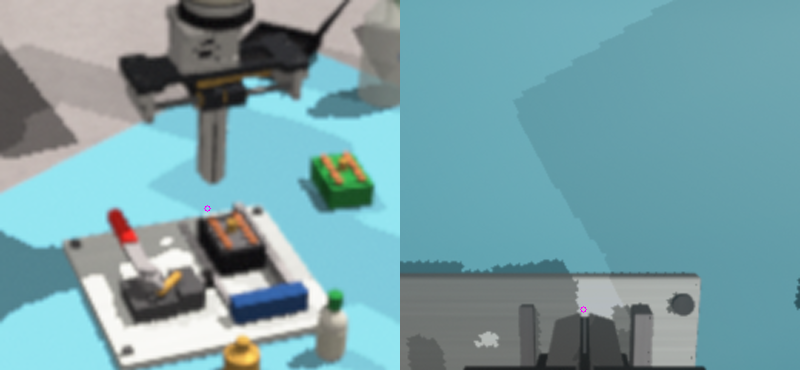

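Run:
```python
from bench import *
import pickle
from h import *
d=pickle.load(open("d0.pkl","rb"))
def tri(*a):
    A=0;b=0
    for s,u,v in a:
        c,r=ray(s,u,v);r/=np.linalg.norm(r);M=np.eye(3)-np.outer(r,r);A=A+M;b=b+M@c
    x=np.linalg.solve(A,b);return x.round(4),[(proj(s,x)-[u,v]).round(1) for s,u,v in a]
print("tip now",tri((d["scene"],333.9,194),(d["side"],299,195)),get_obs()["tool_pos"])
g=lambda n,u,v:(d[n],u,v)
print("grip tip",tri(g("scene",299,204.5),g("side",308,218.5)))
print("dropper top",tri(g("scene",377,233.5),g("side",374.5,180)))
```

```text
tip now (array([0.4907, 0.0784, 0.0572]), [array([ 0.2, -0.5]), array([0.2, 0.5])]) [0.48917253 0.07529442 0.02421639]
grip tip (array([ 0.447 , -0.0232,  0.0468]), [array([ 0.1, -0.3]), array([0.2, 0.3])])
dropper top (array([0.7083, 0.0021, 0.0653]), [array([-0.1,  0.1]), array([-0.1, -0.1])])
```

Known points triangulate correctly (grip tip at z 0.047, dropper top at 0.065). The fingertip measures z = 0.057 while the reported TCP is 0.024, so the real tip is about 33 mm higher than reported. I'll go down in small steps and watch the force.

```bash
echo '[[0,[0,0,0.005],0],[0,[0,0,0.004],0],[0,[0,0,0],0]]' | python3 -m creep | grep -E "pos|force"; echo '[[0,[0,0,0.004],0],[0,[0,0,0.004],0],[0,[0,0,0],0]]' | python3 -m creep | grep -E "pos|wrist"
```

```text
tool_pos: [0.4871, 0.0752, 0.0126]
wrist_force: [-0.2, -0.5, -0.7]
finger_force: 0.0
tool_pos: [0.487, 0.0752, 0.0044]
wrist_force: [0.3, 0.3, 0.0]
```

The reported z is now below the plate top with no contact, which confirms the offset. I'll continue down to a true tip height of about 0.024.

```bash
echo '[[0,[0,0,0.005],0],[0,[0,0,0.005],0],[0,[0,0,0.003],0],[0,[0,0,0],0]]' | python3 -m creep | grep -E "pos|wrist";python3 st.py
python3 - <<'E'
from bench import *
import cv2
from h import *
o=get_obs();out=[]
for n,(x,y) in(("scene",(270,150)),("side",(250,150))):
    s=snapshot(n);c=cv2.resize(s["color"][y:y+110,x:x+130],None,fx=3,fy=3,interpolation=cv2.INTER_CUBIC)
    q=(proj(s,np.array(o["tool_pos"])+[0,0,.033])-[x,y])*3;print(n,q.round());cv2.circle(c,tuple(int(v) for v in q),3,(255,0,255),1);out.append(c)
cv2.imwrite("pics/p3.png",np.hstack(out))
E
```

```text
tool_pos: [0.487, 0.0752, -0.0086]
wrist_force: [-0.3, 0.8, 0.5]
t 3.07 fix [-0.103   0.0447] z -0.0086 yaw_rel 3.142 F fix [-0.6  0.6] w 0.00021490416082527722
scene [186. 158.]
side [148. 169.]
```

View pics/p3.png

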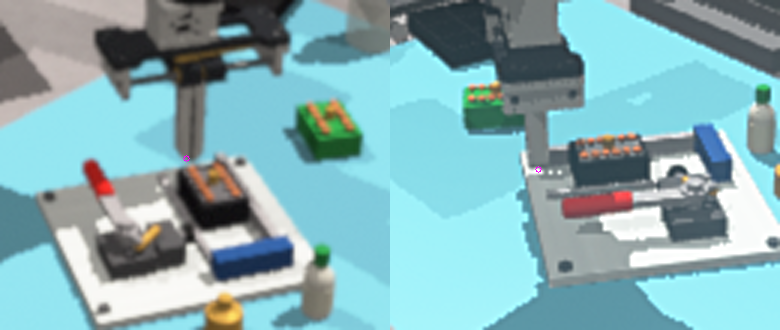

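The tip matches the corrected mark in both views: at the channel mouth, in line behind the carrier, about 25 mm high. Now I'll push it slowly.

```bash
echo '[[0,[-0.006,0,0],0],[0,[-0.006,0,0],0],[0,[-0.006,0,0],0],[0,[-0.004,0,0],0],[0,[-0.004,0,0],0],[0,[-0.004,0,0],0],[0,[-0.004,0,0],0],[0,[-0.004,0,0],0]]' | python3 -m creep >/dev/null;python3 st.py
echo '[[0,[-0.004,0,0],0],[0,[-0.004,0,0],0],[0,[-0.004,0,0],0],[0,[-0.004,0,0],0],[0,[-0.004,0,0],0],[0,[-0.004,0,0],0],[0,[-0.004,0,0],0],[0,[-0.003,0,0],0]]' | python3 -m creep >/dev/null;python3 st.py
```

```text
t 3.83 fix [-0.0642  0.0452] z -0.0074 yaw_rel 3.142 F fix [-2.9 -0.2] w 0.00010087785563164982
t 4.5 fix [-0.0327  0.0451] z -0.0074 yaw_rel 3.142 F fix [-2.9 -0.4] w 0.0007801862631986808
```

```bash
echo '[[0,[-0.003,0,0],0],[0,[-0.003,0,0],0],[0,[0,0,0],0]]' | python3 -m creep >/dev/null;python3 st.py
echo '[[0,[-0.002,0,0],0],[0,[-0.002,0,0],0],[0,[0,0,0],0]]' | python3 -m creep >/dev/null;python3 st.py
```

```text
t 4.75 fix [-0.0262  0.0452] z -0.0074 yaw_rel 3.142 F fix [-0.8  0.4] w 0.0004838585675996686
t 5.0 fix [-0.0238  0.0452] z -0.0075 yaw_rel 3.142 F fix [-4.3  0.9] w 0.000323155805831981
```

```bash
for i in 1 2; do echo '[[0,[-0.002,0,0],0],[0,[0,0,0],0]]' | python3 -m creep >/dev/null;python3 st.py;done
```

```text
t 5.17 fix [-0.0239  0.0452] z -0.0075 yaw_rel 3.142 F fix [-8.2 -1.1] w 0.00017370131948700376
t 5.33 fix [-0.024   0.0451] z -0.0075 yaw_rel 3.142 F fix [-12.6  -1. ] w 0.0005771029076334421
```

Stalled with the force rising to 12.6 N, so the carrier is home. I'll hold, back off, rise to grip height and move to beside the grip.

```bash
echo '[[0,[0,0,0],0],[0,[0,0,0],0],[0,[0,0,0],0],[0,[0.012,0,0],0],[0,[0.018,0,0],0],[0,[0.018,0,0],0],[0,[0,0,-0.013],0],[0,[0,-0.02,0],0],[0,[0,-0.02,0],0],[0,[0,-0.02,0],0],[0,[0,0,0],0],[0,[0,0,0],0]]' | python3 -m creep >/dev/null;python3 st.py
python3 - <<'E'
from bench import *
import cv2
from h import *
o=get_obs();out=[]
for n,(x,y) in(("scene",(270,150)),("side",(250,150))):
    s=snapshot(n);c=cv2.resize(s["color"][y:y+110,x:x+130],None,fx=3,fy=3,interpolation=cv2.INTER_CUBIC)
    q=(proj(s,np.array(o["tool_pos"])+[0,0,.033])-[x,y])*3;cv2.circle(c,tuple(int(v) for v in q),3,(255,0,255),1);out.append(c)
cv2.imwrite("pics/p4.png",np.hstack(out))
E
```

```text
t 6.33 fix [-0.0662 -0.0151] z 0.0058 yaw_rel 3.14 F fix [-0.4  0.5] w 0.0003409890990347581
```

View pics/p4.png

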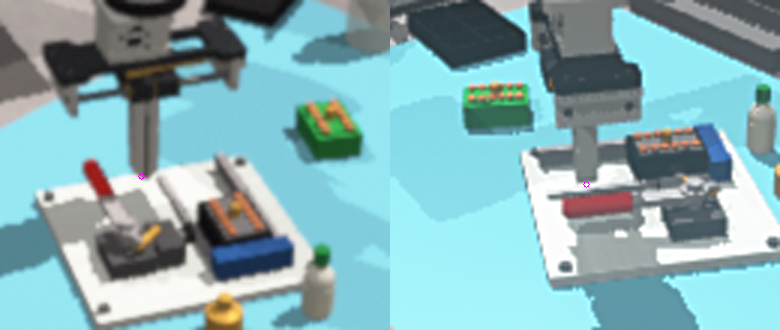

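The carrier sits against the blue stop in both views, and the fingertip is between the channel and the red grip. Now I'll work out the arc in tool axes.

Run:
```python
import numpy as np
P=np.array([.02,-.06])
def pole(t):
    d=.3*t;e=.009+.0125*np.cos(d)+.008*np.sin(d)
    return P+.083*np.array([-np.cos(t),-np.sin(t)])+e*np.array([-np.sin(t),np.cos(t)])
c=np.array([-.0665,-.0155]);psi=0
for t in np.r_[0,.1:1.51:.1]:
    q=pole(t);d=q-c;a=np.pi+psi;u=np.array([np.cos(a),np.sin(a)]);v=np.array([np.cos(a-np.pi/2),np.sin(a-np.pi/2)])
    # tool x = angle pi+psi ; tool y = tool x turned -90deg (z down)
    print(round(t,2),q.round(4),"dx %.4f dy %.4f"%(d@u,d@v));c=q;psi=.7*t if t==0 else psi+.07
```

```text
0.0 [-0.063  -0.0385] dx -0.0035 dy -0.0230
0.1 [-0.0648 -0.0467] dx 0.0018 dy -0.0082
0.2 [-0.0657 -0.055 ] dx 0.0015 dy -0.0082
0.3 [-0.0658 -0.0633] dx 0.0013 dy -0.0083
0.4 [-0.0652 -0.0717] dx 0.0011 dy -0.0083
0.5 [-0.0637 -0.08  ] dx 0.0008 dy -0.0084
0.6 [-0.0613 -0.0881] dx 0.0006 dy -0.0084
0.7 [-0.0582 -0.096 ] dx 0.0004 dy -0.0084
0.8 [-0.0544 -0.1035] dx 0.0001 dy -0.0085
0.9 [-0.0498 -0.1106] dx -0.0001 dy -0.0085
1.0 [-0.0445 -0.1172] dx -0.0004 dy -0.0085
1.1 [-0.0385 -0.1233] dx -0.0006 dy -0.0085
1.2 [-0.032  -0.1288] dx -0.0009 dy -0.0085
1.3 [-0.0249 -0.1337] dx -0.0011 dy -0.0085
1.4 [-0.0174 -0.1378] dx -0.0014 dy -0.0084
1.5 [-0.0095 -0.1411] dx -0.0016 dy -0.0084
```

```bash
echo '[[0,[-0.0035,-0.012,0],0],[0,[0,-0.006,0],0],[0,[0,-0.005,0],0],[0,[0,0,0],0]]' | python3 -m creep >/dev/null;python3 st.py
echo '[[0,[0.001,-0.004,0],-0.035],[0,[0.001,-0.004,0],-0.035],[0,[0.001,-0.004,0],-0.035],[0,[0.001,-0.004,0],-0.035],[0,[0.0007,-0.004,0],-0.035],[0,[0.0007,-0.004,0],-0.035],[0,[0.0006,-0.0042,0],-0.035],[0,[0.0005,-0.0042,0],-0.035]]' | python3 -m creep >/dev/null;python3 st.py
```

```text
t 6.77 fix [-0.0637 -0.0381] z 0.0055 yaw_rel 3.141 F fix [-0.3 -0.7] w 0.0006253779266257667
t 7.43 fix [-0.0661 -0.0677] z 0.0063 yaw_rel 3.424 F fix [-1.7  6. ] w 0.0005599934626223458
```

The force rises as expected, so I'll carry on round the arc.

```bash
echo '[[0,[0.0004,-0.0042,0],-0.035],[0,[0.0004,-0.0042,0],-0.035],[0,[0.0003,-0.0042,0],-0.035],[0,[0.0003,-0.0042,0],-0.035],[0,[0.0002,-0.0042,0],-0.035],[0,[0.0002,-0.0042,0],-0.035],[0,[0,-0.0042,0],-0.035],[0,[0,-0.0042,0],-0.035],[0,[0,-0.0042,0],-0.035],[0,[0,-0.0042,0],-0.035],[0,[-0.0002,-0.0042,0],-0.035],[0,[-0.0002,-0.0042,0],-0.035]]' | python3 -m creep >/dev/null;python3 st.py
echo '[[0,[-0.0003,-0.0043,0],-0.035],[0,[-0.0003,-0.0043,0],-0.035],[0,[-0.0004,-0.0043,0],-0.035],[0,[-0.0004,-0.0043,0],-0.035],[0,[-0.0005,-0.0043,0],-0.035],[0,[-0.0005,-0.0043,0],-0.035]]' | python3 -m creep >/dev/null;python3 st.py
```

```text
t 8.43 fix [-0.0475 -0.1122] z 0.0062 yaw_rel -2.438 F fix [-8.2  6.1] w 0.0004028882162633916
t 8.93 fix [-0.0255 -0.1306] z 0.0063 yaw_rel -2.229 F fix [-2.4  0.1] w 0.0004305126488214019
```

```bash
echo '[[0,[-0.0006,-0.0043,0],-0.03],[0,[-0.0006,-0.0043,0],-0.02],[0,[-0.0007,-0.0043,0],0],[0,[-0.0007,-0.0043,0],0],[0,[0,0,0],0]]' | python3 -m creep >/dev/null;python3 st.py
echo '[[0,[0,0.01,0],0],[0,[0,0.02,0],0],[0,[0,0.02,0],0],[0,[0,0,-0.03],0],[0,[0,0,-0.04],0],[0,[0,0,-0.04],0],[0,[0,0,0],0],[0,[0,0,0],0]]' | python3 -m creep >/dev/null;python3 st.py
python3 - <<'E'
from bench import *
import cv2
from h import *
out=[]
for n,(x,y) in(("scene",(270,170)),("side",(270,170))):
    s=snapshot(n);out.append(cv2.resize(s["color"][y:y+110,x:x+130],None,fx=3,fy=3,interpolation=cv2.INTER_CUBIC))
cv2.imwrite("pics/p5.png",np.hstack(out))
E
```

```text
t 9.35 fix [-0.0087 -0.14  ] z 0.0055 yaw_rel -2.182 F fix [-0.4 -0.2] w 0.0008179673108948293
t 10.02 fix [-0.049  -0.1103] z 0.1188 yaw_rel -2.181 F fix [-0.5 -0.4] w 0.0004755562814458956
```

View pics/p5.png

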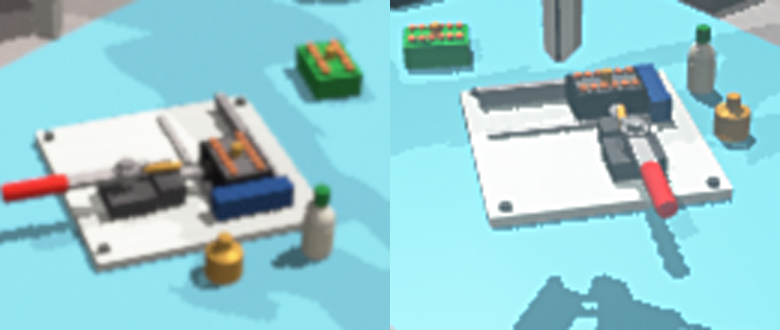

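The lever points along fixture -y (grip tip at full-image (271,234) in scene and (359,240) in side), the carrier is against the stop with the plunger on its side, and the gripper is clear. The lever only stays there when locked, so I'm handing in.

```bash
python3 -c "
from bench import *
print(close_job())"
```

```text
the job is handed in; nothing more can be done
None
```

The job is handed in, with no verdict shown. In the last pictures the carrier sits against the blue stop, the lever points along fixture -y as it does in lock with the foot at the carrier's side (contact force not measured), and the gripper is clear. The real fingertip was about 33 mm higher than the reported TCP, and I corrected for that.

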